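# Push the worn plugs out of the hinge bushings and bin them

### The arm

A 6-joint arm with a two-finger parallel gripper is mounted at the origin on the work surface. World frame = base frame: x ahead of the robot, y to its left, z up, the work surface at z = 0. Lengths are in m, angles in rad, forces in N, time in s.
With the tool pointing down it reaches from about 0.35 to 0.875 m from the base axis. Payload 4.2 kg.
Tool frame: the origin (TCP) lies on the centre line of the jaws, within the pads' length; the fingertips stand ctrl.nose_length ahead of it and the grasp point (between the pads) lies 5 mm behind it (ctrl.nose_length is the distance from the TCP to the fingertips, in m); z points along the fingers, y is the line along which they close (so a half turn about z gives the same grasp; the last joint's range is limited). The gripper opens to 85 mm and grips with 20 to 120 N. Pads are 22 mm wide; open, the fingers measure 114 mm over their backs; the gripper's body (76 mm by 85 mm) begins 54 mm behind the grasp point. The pads swing forward as they close: fully open they stand 13 mm farther back than shut.
Start: joints at [1.6, 0.385, 0.008, 0, -1.194, -0.259], TCP at [0.142, 0.609, 0.245] pointing down, gripper open.
Joint ranges: [-3.14, 3.14], [-1.21, 2.06], [-1.07, 1.41], [-3.16, 2.05], [-2.99, -0.16], [-3.1, 3.1]. Speed limits (rad/s): [2.79, 2.79, 3.14, 3.14, 3.14, 3.14].

### API

Orientations are given as a rotation vector (axis times angle).
In Python, from rig import ctrl gives the robot as it stands. Calls block until the motion is done:
- ctrl.goto(position, orientation): joint-space move of the TCP to a pose.
- ctrl.movel(position, rot=None, feed=0.15, max_force=None): straight line of the TCP; rot=None keeps the orientation; feed is the mean speed in m/s. With max_force (N) it stops when the force on the tool has changed by that much, and returns True; else False.
- ctrl.goto_joints(angles): joint-space move.
- ctrl.grip(opening, f_grip=None): opening from 0.0 (shut) to 1.0 (fully open); f_grip is the grip in N (None keeps the last); returns when the fingers have stopped.
- ctrl.hold(seconds).
- ctrl.inverse_kinematics(position, orientation): joint angles nearest the present ones, or None.
- ctrl.read_camera(name): name is "side" or "top" or "wrist"; returns the picture (420x560x3 uint8, red, green, blue); there is no depth.
- ctrl.calibration(name): a dict with "mtx" (3x3 intrinsics, pixels), "cam_to_world" (4x4, takes a point from camera to world coordinates); the wrist camera has in their place "mount" (4x4, takes a point from camera to tool coordinates, whose origin is the TCP and whose axes are the flange's). Camera axes: x right, y down, z forward; pixel columns grow to the right and rows downward; lengths in m; the calibration is good to about 2 mm. A picture is of the moment at which its call begins: read the wrist's pose just before it. calibration takes no time and is no camera call.
A pose or a line that the arm cannot do raises ctrl.IKError and nothing moves.
- ctrl.hand_in(): hands the job in; it is judged then, once.
Readings, each from a call of its own:
- ctrl.get_clock(): time.
- ctrl.get_joints(): joint angles.
- ctrl.get_joint_vel(): joint speeds.
- ctrl.get_joint_torque(): joint torques, N m.
- ctrl.get_position(): TCP position.
- ctrl.get_tcp_rot(): TCP orientation.
- ctrl.get_contact_force(): force on the tool from outside, world axes, zero at the start.
- ctrl.get_torque(): the same for the moment, N m.
- ctrl.get_finger_gap(): opening from 0.0 (shut) to 1.0 (fully open).
- ctrl.get_finger_force(): force on a finger pad.
Only numpy, scipy, OpenCV 4.12 (cv2) and the standard library are available. Lean on these libraries where they do the work, as an engineer would, in place of code of your own. Each camera call takes 0.05 s, during which the arm holds its last target. There are 200 camera calls.

### The job

Some of the four steel bushings in the push-out jig have an orange plug stuck in them. Wind the catch tray fully in under the bushings with the crank, turning it by its spinning red grip in a smooth, unhurried circle, push every plug down out of its bushing into the tray with the drift, and wind the tray fully out again with the plugs in it. Finish with all the plugs in the slate-blue bin and the drift standing fully down in its wooden block, with the bin upright and the hardware lying about left where it is.

Things in the scene. Friction and masses are not known exactly. Their poses are not given: they have to be found in the camera images.
- jig: Push-out jig fixed to the bench; base plate 260 x 460 x 8 mm. Origin on the bench under the middle of its bridge; z up. x runs along the row of four bushings; the tray travels out to +y; gearbox (90 x 90 mm, top 68 mm) and crank at y = -160 mm. Slate bridge 254 x 51 mm, top at 100 mm, on posts at x = -117 and +117 mm, open below 60 mm for the tray.
- bushing0 (a point): Centre of the top mouth of steel bushing 0 (jig x = -66 mm, y = 0). Upright steel tube, outside 36 mm, bore 26 mm, from 60 mm to 112 mm above the bench, open at both ends; two sprung steel liners on its +y and -y walls (91 down to 69 mm above the bench) narrow it to 22 mm when a plug is in.
- bushing1 (a point): Centre of the top mouth of steel bushing 1 (jig x = -22 mm, y = 0). Upright steel tube, outside 36 mm, bore 26 mm, from 60 mm to 112 mm above the bench, open at both ends; two sprung steel liners on its +y and -y walls (91 down to 69 mm above the bench) narrow it to 22 mm when a plug is in.
- bushing2 (a point): Centre of the top mouth of steel bushing 2 (jig x = 22 mm, y = 0). Upright steel tube, outside 36 mm, bore 26 mm, from 60 mm to 112 mm above the bench, open at both ends; two sprung steel liners on its +y and -y walls (91 down to 69 mm above the bench) narrow it to 22 mm when a plug is in.
- bushing3 (a point): Centre of the top mouth of steel bushing 3 (jig x = 66 mm, y = 0). Upright steel tube, outside 36 mm, bore 26 mm, from 60 mm to 112 mm above the bench, open at both ends; two sprung steel liners on its +y and -y walls (91 down to 69 mm above the bench) narrow it to 22 mm when a plug is in.
- plug0: Orange plastic plug, upright cylinder 22 mm diameter, 30 mm tall, 25 g, origin at the centre of its underside, z along its axis. If present it starts stuck inside bushing 0, its top 16 mm below the mouth, held by the liners: about 4 to 12 N push it down. It drops free once its top is below 69 mm above the bench; standing on the tray floor its top is at 44 mm. Absent in some starts.
- plug1: Orange plastic plug, upright cylinder 22 mm diameter, 30 mm tall, 25 g, origin at the centre of its underside, z along its axis. If present it starts stuck inside bushing 1, its top 16 mm below the mouth, held by the liners: about 4 to 12 N push it down. It drops free once its top is below 69 mm above the bench; standing on the tray floor its top is at 44 mm. Absent in some starts.
- plug2: Orange plastic plug, upright cylinder 22 mm diameter, 30 mm tall, 25 g, origin at the centre of its underside, z along its axis. If present it starts stuck inside bushing 2, its top 16 mm below the mouth, held by the liners: about 4 to 12 N push it down. It drops free once its top is below 69 mm above the bench; standing on the tray floor its top is at 44 mm. Absent in some starts.
- plug3: Orange plastic plug, upright cylinder 22 mm diameter, 30 mm tall, 25 g, origin at the centre of its underside, z along its axis. If present it starts stuck inside bushing 3, its top 16 mm below the mouth, held by the liners: about 4 to 12 N push it down. It drops free once its top is below 69 mm above the bench; standing on the tray floor its top is at 44 mm. Absent in some starts.
- drift: Push-out drift (dowel): steel shank 14 mm diameter, 85 mm long, with a blue handle above it, 22 mm diameter, 45 mm long; 130 mm in all, 120 g. Origin at the centre of its lower end, z up along it. Stands in its wooden block.
- block: Wooden block 90 x 90 x 55 mm fixed to the bench, origin at the centre of its underside, with one upright blind hole in the middle of its top, 18 mm diameter, 45 mm deep (hole floor 10 mm above the bench), mouth chamfered, where the drift stands.
- tray (a joint): Position of the aluminium catch tray, m: 0 = fully out (beyond the bridge on the jig's +y side), 0.150 = fully in, under the bushings. Geared to the crank: 7.96 mm for each radian, so three full turns for the whole way; it moves only with the crank.
- tray_floor (a point): Centre of the tray's inner floor, axes as the jig's. Tray 190 mm (jig x) x 100 mm (jig y) outside, walls 4 mm thick, rim 16 mm above the inner floor, inner floor 14 mm above the bench.
- crank (a joint): Crank angle, rad, 0 to 18.85 (three turns, stops at both ends); grows CLOCKWISE seen from above. Clockwise winds the tray in, anticlockwise winds it out. At angle a the grip stands at 60 mm x (cos a, -sin a) in jig x, y from the crank axis. About 2 N at the grip turn it; it stays where left.
- crank_axis (a point): Point on the crank's upright axis (jig x = 0, y = -160 mm), 125 mm above the bench, at the height of the middle of the grip.
- grip_mid (a point): Middle of the crank's red upright grip: cylinder 24 mm diameter, 56 mm tall, from 93.5 to 149.5 mm above the bench; it spins freely on its own axis, 60 mm from the crank axis. The crank arm below it ends at 92 mm.
- bin: Loose open slate-blue stock bin with a yellow label on its -x side: 160 mm (x) x 130 mm (y) x 60 mm tall, walls and floor 4 mm, 450 g, origin at the centre of its underside.
- carton: Bystander: closed cardboard carton 90 x 70 x 55 mm.
- hinge: Bystander: open brass butt hinge lying flat, 75 x 77 mm, 8 mm thick.
- padlock: Bystander: brass padlock lying flat, 50 x 42 x 20 mm body.
- door_lever: Bystander: steel door lever on a round rose, 110 mm long, 52 mm tall.
- lock_case: Bystander: flat steel lock case with a brass forend, 200 x 90 mm, 22 mm tall.
- screw_jar: Bystander: jar of screws, 64 mm diameter, 85 mm tall.

How it is judged:
On the way, in this order (a step that is already met when the one before it is completed fails the run):
1. the tray is wound fully in under the bushings (within 8 mm) while every plug is still in its bushing (value of joint tray above 0.142 m and height (world z) of each of plug0, plug1, plug2, plug3 above 0.05 m), for 0.2 s.
2. every plug has been pushed down out of its bushing and lies in the tray, which is still fully in (x of plug0 in the frame of tray_floor between -0.095 and 0.095 m and y of plug0 in the frame of tray_floor between -0.05 and 0.05 m and z of plug0 in the frame of tray_floor between -0.004 and 0.035 m and x of plug1 in the frame of tray_floor between -0.095 and 0.095 m and y of plug1 in the frame of tray_floor between -0.05 and 0.05 m and z of plug1 in the frame of tray_floor between -0.004 and 0.035 m and x of plug2 in the frame of tray_floor between -0.095 and 0.095 m and y of plug2 in the frame of tray_floor between -0.05 and 0.05 m and z of plug2 in the frame of tray_floor between -0.004 and 0.035 m and x of plug3 in the frame of tray_floor between -0.095 and 0.095 m and y of plug3 in the frame of tray_floor between -0.05 and 0.05 m and z of plug3 in the frame of tray_floor between -0.004 and 0.035 m and value of joint tray above 0.142 m), for 0.2 s.
3. the tray is wound fully out (within 8 mm) with every plug in it (x of plug0 in the frame of tray_floor between -0.095 and 0.095 m and y of plug0 in the frame of tray_floor between -0.05 and 0.05 m and z of plug0 in the frame of tray_floor between -0.004 and 0.035 m and x of plug1 in the frame of tray_floor between -0.095 and 0.095 m and y of plug1 in the frame of tray_floor between -0.05 and 0.05 m and z of plug1 in the frame of tray_floor between -0.004 and 0.035 m and x of plug2 in the frame of tray_floor between -0.095 and 0.095 m and y of plug2 in the frame of tray_floor between -0.05 and 0.05 m and z of plug2 in the frame of tray_floor between -0.004 and 0.035 m and x of plug3 in the frame of tray_floor between -0.095 and 0.095 m and y of plug3 in the frame of tray_floor between -0.05 and 0.05 m and z of plug3 in the frame of tray_floor between -0.004 and 0.035 m and value of joint tray below 0.008 m), for 0.2 s.
At the end, for the whole second after the job is handed in: Every plug present lies at rest inside the bin, the bin is upright (within 0.1 rad), the tray is fully out (within 8 mm) and the drift stands in the hole of its block, its lower end within 8 mm of the hole floor and within 12 mm of the block's axis, tilted less than 0.2 rad (x of plug0 in the frame of bin between -0.078 and 0.078 m and y of plug0 in the frame of bin between -0.063 and 0.063 m and z of plug0 in the frame of bin between -0.002 and 0.056 m and linear speed of each of plug0, plug1, plug2, plug3, drift below 0.03 m/s and x of plug1 in the frame of bin between -0.078 and 0.078 m and y of plug1 in the frame of bin between -0.063 and 0.063 m and z of plug1 in the frame of bin between -0.002 and 0.056 m and x of plug2 in the frame of bin between -0.078 and 0.078 m and y of plug2 in the frame of bin between -0.063 and 0.063 m and z of plug2 in the frame of bin between -0.002 and 0.056 m and x of plug3 in the frame of bin between -0.078 and 0.078 m and y of plug3 in the frame of bin between -0.063 and 0.063 m and z of plug3 in the frame of bin between -0.002 and 0.056 m and angle between bin's own z axis and vertical below 0.1 rad and value of joint tray below 0.008 m and horizontal distance between drift and block below 0.012 m and angle between drift's own z axis and vertical below 0.2 rad and z of drift in the frame of block below 0.018 m); the robot touches nothing.
It fails at once if the crank is spun wildly (faster than 6 rad/s, about one turn a second) (velocity of joint crank above 6 rad/s or velocity of joint crank below -6 rad/s).
It fails at once if a bystander (carton, hinge, padlock, door lever, lock case, screw jar) is moved more than 4 cm (distance of any of carton, hinge, padlock, door_lever, lock_case, screw_jar from where it was at the start of the episode above 0.04 m).
Of plug0, plug1, plug2, plug3 only 2 to 3 are there at a start; the rules pass over those that are not, and their reading is None.
At some moment in a run one of bin may be knocked a few centimetres aside while the robot is not near it.
It also fails if it takes over 210 s, if anything falls off the work surface, if the arm or the gripper's body presses on something with over 40 N, if the wrist force passes 120 N, or if a joint passes its speed limit or range.

## Working session

There is one attempt and no reset: what is moved stays moved. The work goes in short steps, each a Python script; the robot and the scene stay as the last script left them, time stands still between calls to the robot, and variables do not carry over. Pictures are saved under pics/ and viewed, at most 14 in all, crops included, and the job is handed in when it is done.

```bash
ls; mkdir -p pics; python3 - <<'E'
from rig import ctrl
import cv2
for n in("top","side"):
    cv2.imwrite(f"pics/{n}0.png",ctrl.read_camera(n)[:,:,::-1]); c=ctrl.calibration(n); print(n,c["mtx"],c["cam_to_world"])
print(ctrl.calibration("wrist"),ctrl.nose_length,ctrl.get_tcp_rot(),ctrl.get_clock())
E
```

```text
pics
rig.py
top [[405.22959481   0.         284.26253356]
 [  0.         405.22959481 204.29531227]
 [  0.           0.           1.        ]] [[ 1.64601170e-02 -9.95714423e-01  9.10046879e-02  4.75597297e-01]
 [-9.99864496e-01 -1.63706649e-02  1.72935612e-03 -9.71315257e-03]
 [-2.32137588e-04 -9.10208218e-02 -9.95848962e-01  9.69057308e-01]
 [ 0.00000000e+00  0.00000000e+00  0.00000000e+00  1.00000000e+00]]
side [[382.11127252   0.         283.68829095]
 [  0.         382.11127252 211.77926925]
 [  0.           0.           1.        ]] [[ 0.90462953 -0.24129149  0.35131727  0.2374206 ]
 [-0.42554011 -0.46555192  0.77600066 -0.68643833]
 [-0.02368593 -0.8514927  -0.52383122  0.56569004]
 [ 0.          0.          0.          1.        ]]
{'mtx': array([[351.99020996,   0.        , 281.32975963],
       [  0.        , 351.99020996, 207.72657839],
       [  0.        ,   0.        ,   1.        ]]), 'mount': array([[ 8.42127064e-04, -9.55296237e-01, -2.95649099e-01,
         7.48032235e-02],
       [ 9.99999259e-01,  5.44590949e-04,  1.08872564e-03,
        -3.06759922e-04],
       [-8.79047689e-04, -2.95649796e-01,  9.55295988e-01,
        -1.28508930e-01],
       [ 0.00000000e+00,  0.00000000e+00,  0.00000000e+00,
         1.00000000e+00]])} 0.014 [ 3.11887221e+00 -3.60193914e-01 -1.34142159e-04] 0.1
```

View pics/top0.png

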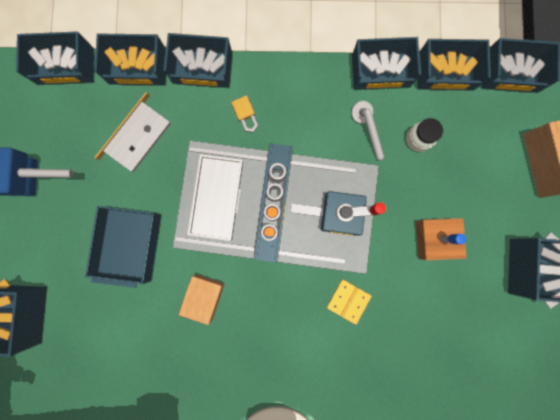

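View pics/side0.png

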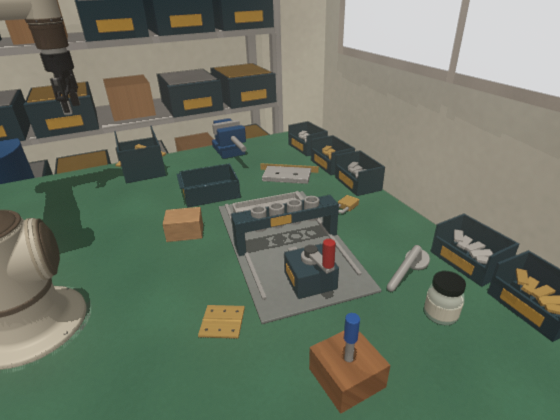

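The top view shows orange plugs in the two lower bushings, at (269,232) and (272,213). The grip is at (379,209), the drift handle at (460,239) and the bin around (123,245). I'll zoom in to measure.

```bash
python3 - <<'E'
import cv2,numpy as np
t=cv2.imread("pics/top0.png");s=cv2.imread("pics/side0.png")
a=cv2.resize(t[130:280,170:390],(800,545),interpolation=cv2.INTER_CUBIC)
cv2.imwrite("pics/a.png",a)
b=cv2.resize(t[200:290,80:160],(400,450),interpolation=cv2.INTER_CUBIC)
c=cv2.resize(t[205:270,410:475],(400,400),interpolation=cv2.INTER_CUBIC)
o=np.zeros((450,800,3),np.uint8);o[:450,:400]=b;o[:400,400:]=c
cv2.imwrite("pics/b.png",o)
E
```

```text
(no output)
```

View pics/a.png

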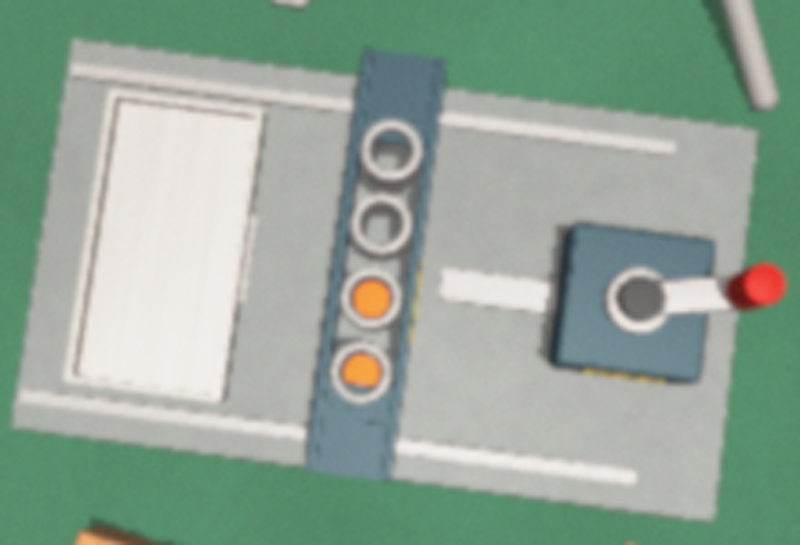

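View pics/b.png

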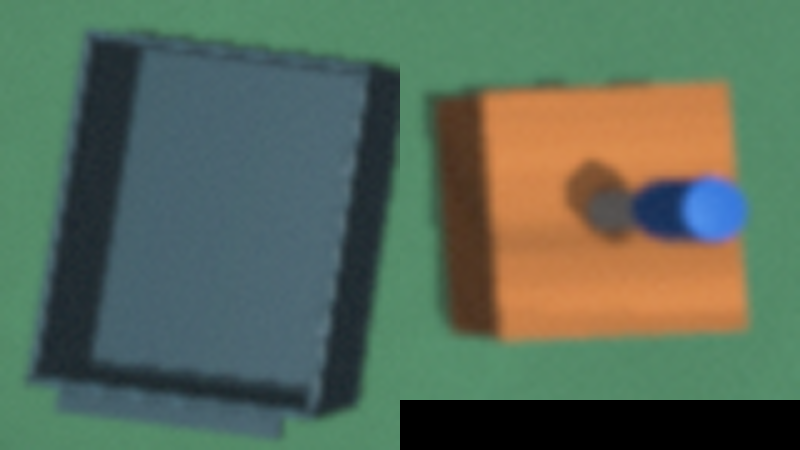

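```bash
cat > h.py <<'E'
from rig import ctrl
import numpy as np, cv2
from scipy.optimize import least_squares
from scipy.spatial.transform import Rotation as R
def proj(P,K,T):
    p=(np.asarray(P,float)-T[:3,3])@T[:3,:3]; return (p@K.T)[:,:2]/p[:,2:]
def unproj(px,z,K,T):
    px=np.atleast_2d(px).astype(float)
    d=np.c_[px,np.ones(len(px))]@np.linalg.inv(K).T@T[:3,:3].T
    return T[:3,3]+d*((z-T[2,3])/d[:,2])[:,None]
def cal(n):
    c=ctrl.calibration(n); return c["mtx"],c["cam_to_world"]
def wcal():
    c=ctrl.calibration("wrist"); T=np.eye(4); T[:3,:3]=R.from_rotvec(ctrl.get_tcp_rot()).as_matrix(); T[:3,3]=ctrl.get_position()
    return c["mtx"],T@c["mount"]
def w(pose,P):  # planar pose x,y,yaw
    P=np.atleast_2d(P); c,s=np.cos(pose[2]),np.sin(pose[2])
    return np.c_[pose[0]+c*P[:,0]-s*P[:,1],pose[1]+s*P[:,0]+c*P[:,1],P[:,2]]
def fit(P,px,p0,KT):
    r=least_squares(lambda q:(proj(w(q,P),*KT)-px).ravel(),p0); return r.x,r.fun.reshape(-1,2)
def down(yaw): # tool down; jaw line at angle yaw (mod pi) in world
    y=np.array([np.cos(yaw),np.sin(yaw),0]);z=np.array([0,0,-1.]);return R.from_matrix(np.c_[np.cross(y,z),y,z]).as_rotvec()
E
python3 - <<'E'
from h import *
np.set_printoptions(precision=4,suppress=True)
KT=cal("top")
f=lambda p,s,o:(np.array(p)+.5)/s-.5+np.array(o)
P=[[-.066,0,.112],[-.022,0,.112],[.022,0,.112],[.066,0,.112],[.127,.0255,.1],[.127,-.0255,.1],[-.127,-.0255,.1],[-.127,.0255,.1],[.045,-.205,.068],[-.045,-.205,.068]]
px=f([(361,371),(371,298),(381,222),(391,151),(365,48),(445,58),(388,480),(306,467),(715,240),(700,382)],3.636,(170,130))
q,e=fit(np.array(P),px,[.45,0,0],KT);print("jig",q,e)
g=unproj(f((763,285),3.636,(170,130)),.1495,*KT)[0]; ax=w(q,[0,-.16,.1495])[0]; print("grip",g,ax,np.linalg.norm(g[:2]-ax[:2]))
d=g-ax; c,s=np.cos(q[2]),np.sin(q[2]); jx,jy=c*d[0]+s*d[1],-s*d[0]+c*d[1]; print("crank a",np.arctan2(-jy,jx))
tr=unproj(f([(113,90),(263,108),(226,402),(67,382)],3.636,(170,130)),.03,*KT); t=tr.mean(0)-w(q,[0,0,0])[0]; print("tray",c*t[0]+s*t[1],-s*t[0]+c*t[1],tr)
b=np.array([[.08,.065,.06],[-.08,.065,.06],[-.08,-.065,.06]])
print("bin",*fit(b,f([(90,32),(28,380),(315,412)],5,(80,200)),[.4,.35,0],KT))
k=np.array([[.045,.045,.055],[.045,-.045,.055],[-.045,-.045,.055],[-.045,.045,.055]])
print("block",*fit(k,f([(81,92),(330,82),(348,330),(98,342)],6.154,(410,205)),[.4,-.4,0],KT))
print("drift top",unproj(f((313,210),6.154,(410,205)),.14,*KT))
E
```

```text
jig [ 0.5607  0.016  -0.1173] [[-0.2457  0.0959]
 [-0.1577 -0.4329]
 [-0.0958  0.0529]
 [-0.0596 -0.6497]
 [-0.6121 -0.2603]
 [ 0.5351  0.0475]
 [ 0.5033  0.3482]
 [-0.6975  0.6991]
 [ 0.7047 -0.4426]
 [ 0.1658  0.4821]]
grip [ 0.5461 -0.2016  0.1495] [ 0.542  -0.1429  0.1495] 0.05882850401020712
crank a 1.3838629228139723
tray -0.00037558322025785587 0.13697377728725035 [[0.6761 0.1905 0.03  ]
 [0.6659 0.0931 0.03  ]
 [0.4762 0.1116 0.03  ]
 [0.4872 0.2131 0.03  ]]
bin [ 0.4648  0.3575 -0.1044] [[-0.6534 -1.4384]
 [ 0.0318  0.3082]
 [ 0.6103  1.0754]]
block [ 0.487  -0.3692  0.0556] [[ 0.2562  0.1191]
 [-0.4194  0.1854]
 [-0.1591  0.035 ]
 [ 0.3207 -0.3289]]
drift top [[ 0.4868 -0.3685  0.14  ]]
```

Jig, grip, block and bin all fit to sub-pixel error (bin within about 1.5 px). The crank angle of about 1.38 rad agrees with the measured tray position. Next I'll grasp the grip and try a quarter turn.

```bash
cat >> h.py <<'E'
np.set_printoptions(precision=4,suppress=True)
JIG=np.array([.5607,.016,-.1173]); AX=w(JIG,[0,-.16,0])[0]
BLK=np.array([.4869,-.3689])
def gpos(a,z=.12,r=.06): return w(JIG,[r*np.cos(a),-.16-r*np.sin(a),z])[0]
def best(p,yaw):
    c=[(abs(j[5]),k) for k in (yaw,yaw+np.pi) if (j:=ctrl.inverse_kinematics(p,down(k))) is not None]
    return down(min(c)[1])
def wind(a0,a1,feed=.1,step=.35,lim=None):
    n=max(1,int(np.ceil(abs(a1-a0)/step))); F=[]
    for a in np.linspace(a0,a1,n+1)[1:]:
        if ctrl.movel(gpos(a),feed=feed,max_force=lim): print("stopped near",a); break
        F.append(np.r_[a,ctrl.get_contact_force()])
    return np.array(F)
E
python3 - <<'E'
from h import *
p=gpos(1.384); print(p, p[:2])
r=best(p,0)
ctrl.goto(p+[0,0,.12],r); ctrl.grip(.6); ctrl.movel(p,r); print(ctrl.get_contact_force())
ctrl.grip(0,40); print(ctrl.get_finger_gap(),ctrl.get_contact_force(),ctrl.get_clock())
print(wind(1.384,1.384+1.6,feed=.06)); print(ctrl.get_clock(),ctrl.get_joints())
E
```

```text
[ 0.5461 -0.2028  0.12  ] [ 0.5461 -0.2028]
[-0.7571 -0.2052 -0.0571]
0.2709523204400625 [-0.9084  1.0226  3.0109] 5.0167
[[ 1.704  -0.8576  0.052   6.8414]
 [ 2.024  -0.8278  1.158   7.3858]
 [ 2.344   0.0792  2.7571  8.0765]
 [ 2.664  -0.8717  0.8903  7.9518]
 [ 2.984   0.7144  1.9631  7.3946]]
7.35 [ 0.0309  0.3128 -0.4562 -0.     -0.7997 -0.0302]
```

```bash
python3 - <<'E'
from h import *
F=wind(2.984,18.75,feed=.09); print(F[::4]); print(ctrl.get_clock())
print(wind(18.75,18.9,feed=.03,lim=8),ctrl.get_contact_force())
ctrl.grip(.6); p=ctrl.get_position(); ctrl.movel(p+[0,0,.12]); print(ctrl.get_clock())
cv2.imwrite("pics/t1.png",cv2.resize(ctrl.read_camera("top")[130:280,80:390,::-1],(800,387)))
E
```

```text
[[ 3.3267  1.2356  2.1027  6.9444]
 [ 4.6977  0.8442 -0.854   5.9231]
 [ 6.0687  1.9237 -1.9358  5.5607]
 [ 7.4396 -1.5973 -0.7211  8.5851]
 [ 8.8106  0.0373  2.4727  7.0885]
 [10.1815  1.7246  1.4089  6.8206]
 [11.5525  2.4607 -0.5114  5.2025]
 [12.9234  0.5316 -2.9391  5.4579]
 [14.2944 -0.8672  2.2823  7.4367]
 [15.6653  1.6702  1.1272  8.2613]
 [17.0363  1.4836  1.3641  6.8599]
 [18.4073  2.5878 -0.9081  5.9101]]
24.6
stopped near 18.9
[] [-1.0253  3.0611  4.0321]
26.2333
```

View pics/t1.png

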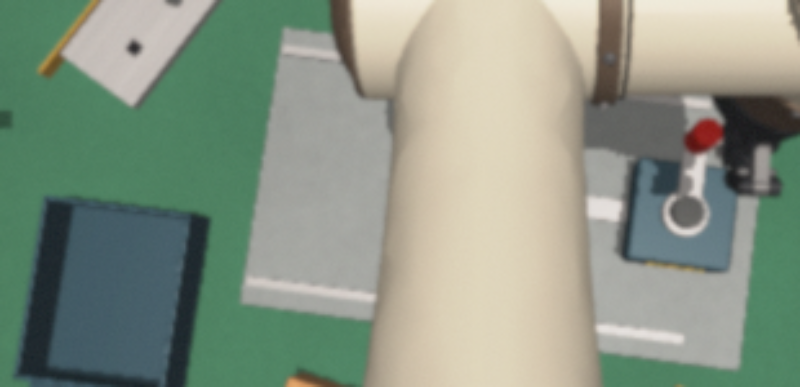

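The crank arm points along jig +x and the out position is empty, so the tray is fully in. The bin is unmoved. Next is the drift.

```bash
python3 - <<'E'
from h import *
p=np.r_[BLK,.113]; r=best(p,0)
ctrl.goto(p+[0,0,.12],r); ctrl.movel(p+[0,0,0],r); print(ctrl.get_contact_force())
ctrl.grip(0,80); print("gap mm",ctrl.get_finger_gap()*85,ctrl.get_contact_force())
q=ctrl.get_position(); print(q); np.save("home.npy",np.r_[q,r])
ctrl.movel(q+[0,0,.10]); print(ctrl.get_contact_force())
for x in(-.066,-.022):
    b=w(JIG,[x,0,0])[0][:2]
    ctrl.goto(np.r_[b,.25],r)
    print(ctrl.movel(np.r_[b,.207],feed=.06,max_force=15), ctrl.get_contact_force())
    s=ctrl.movel(np.r_[b,.163],feed=.04,max_force=35); print(s,ctrl.get_position(),ctrl.get_contact_force())
    ctrl.movel(np.r_[b,.25])
print(ctrl.get_clock(),ctrl.get_finger_gap()*85)
for n in("top","side"): cv2.imwrite(f"pics/{n}2.png",ctrl.read_camera(n)[:,:,::-1])
i=cv2.imread("pics/side2.png")[150:320,190:390]; cv2.imwrite("pics/s2.png",cv2.resize(i,(700,595)))
E
```

```text
[-0.2459 -0.3386  0.1924]
gap mm 20.024497515303356 [-0.2092  0.4385  3.8529]
[ 0.4875 -0.3693  0.1143]
[ 0.9773  1.0055 -0.4443]
False [-0.0193 -0.4059 -1.2188]
False [0.4952 0.0237 0.1631] [ 0.6574 -0.9085 -1.1018]
False [ 0.0529  0.3728 -1.3205]
False [0.5389 0.0186 0.1631] [ 0.1152  0.4578 -1.3796]
36.8833 20.39351507886067
```

View pics/s2.png

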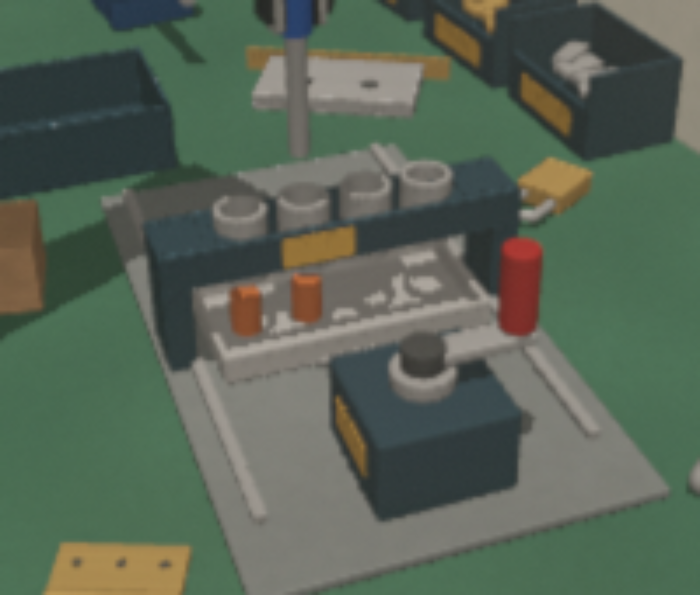

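Both plugs stand in the tray, at (246,310) and (307,298) in the crop. Bushings 2 and 3 were empty. Now the drift goes back and I wind the tray out.

```bash
python3 - <<'E'
from h import *
H=np.load("home.npy"); r=H[3:]
ctrl.goto(np.r_[H[:2],.24],r); print(ctrl.movel(np.r_[H[:2],.150],feed=.08,max_force=12),ctrl.get_contact_force())
print(ctrl.movel(np.r_[H[:2],.1125],feed=.03,max_force=12),ctrl.get_position(),ctrl.get_contact_force())
ctrl.grip(.6); ctrl.movel(np.r_[H[:2],.25]); print(ctrl.get_clock())
p=gpos(18.82); r=best(p,-.1)
ctrl.goto(p+[0,0,.13],r)
cv2.imwrite("pics/top3.png",ctrl.read_camera("top")[:,:,::-1])
ctrl.movel(p,r,max_force=15); ctrl.grip(0,40); print(ctrl.get_finger_gap(),ctrl.get_contact_force())
F=wind(18.82,.1,feed=.09); print(F[::6],ctrl.get_clock())
print(wind(.1,-.05,feed=.03,lim=8),ctrl.get_contact_force(),ctrl.get_position())
ctrl.grip(.6); ctrl.movel(ctrl.get_position()+[0,0,.12])
ctrl.goto([.40,-.25,.3],r)
cv2.imwrite("pics/top4.png",ctrl.read_camera("top")[:,:,::-1])
t=cv2.imread("pics/top4.png")[130:300,80:480]; cv2.imwrite("pics/t4.png",cv2.resize(t,(800,340)))
print(ctrl.get_clock())
E
```

```text
False [-1.1256  0.4992 -2.1392]
False [ 0.4875 -0.3696  0.1142] [-2.2295  2.5919  6.685 ]
42.5833
0.27152981933180875 [-1.7023  0.4574  3.7605]
[[18.4733 -1.3053  1.541   6.1948]
 [16.3933 -1.8512  0.7678  9.5777]
 [14.3133  3.4983  2.8817  5.9733]
 [12.2333  1.0672  1.8445  7.4479]
 [10.1533 -1.3651  0.9235 10.3964]
 [ 8.0733  2.8021  1.7244  7.4162]
 [ 5.9933 -0.3238  2.0724  7.3888]
 [ 3.9133 -0.776   1.234   9.6958]
 [ 1.8333  3.3247  2.9029  6.6429]] 65.6917
stopped near -0.05
[] [-0.4891 -1.7331  2.4777] [ 0.6021 -0.1481  0.1212]
68.3333
```

View pics/t4.png

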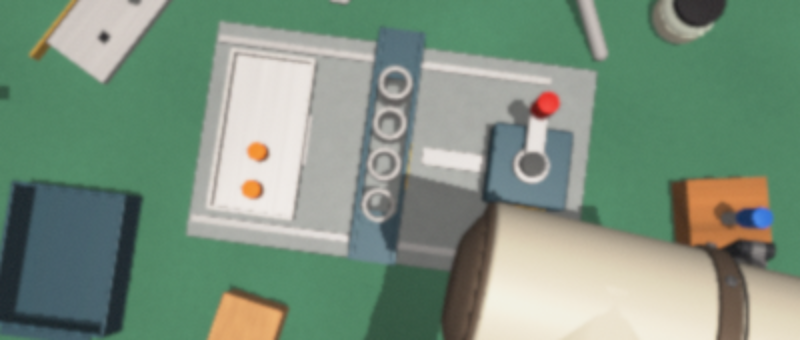

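The tray is out with both plugs upright at (257,152) and (252,189), and the drift is back in its block. The bin has shifted left by about 12 px, so I'll measure it again along with the plugs.

```bash
python3 - <<'E'
from h import *
t=cv2.imread("pics/top4.png"); cv2.imwrite("pics/b4.png",cv2.resize(t[200:320,60:180],(600,600),interpolation=cv2.INTER_CUBIC))
m=cv2.inRange(cv2.cvtColor(t,cv2.COLOR_BGR2HSV),(8,150,170),(20,255,255)); m[:190]=0;m[240:]=0;m[:,:180]=0;m[:,240:]=0
n,_,st,c=cv2.connectedComponentsWithStats(m)
for s,k in zip(st[1:],c[1:]): print(s,k,unproj(k,.042,*cal("top")))
print(w(JIG,[[-.066,.15,.04],[-.022,.15,.04]]))
E
```

```text
[204 202   9   8  53] [208.3019 205.3774] [[0.555  0.1663 0.042 ]]
[202 221   8   8  55] [205.6 224.2] [[0.5117 0.171  0.042 ]]
[[0.5127 0.1727 0.04  ]
 [0.5564 0.1675 0.04  ]]
```

View pics/b4.png

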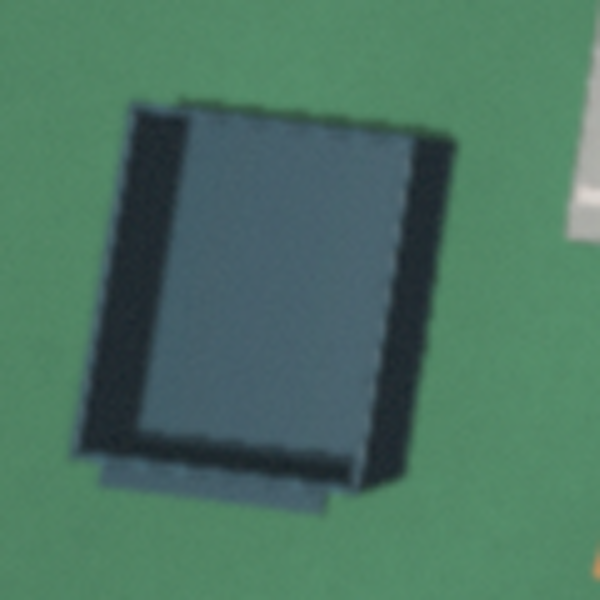

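```bash
python3 - <<'E'
from h import *
f=lambda p:(np.array(p)+.5)/5-.5+np.array([60,200])
b=np.array([[.08,.065,.06],[-.08,.065,.06],[-.08,-.065,.06]])
B,e=fit(b,f([(130,102),(70,458),(358,490)]),[.46,.38,-.1],cal("top")); print(B,e,unproj(f((275,280)),.004,*cal("top"))); 
for pl,dx in(((.512,.172),.03),((.5557,.167),-.03)):
    p=np.r_[pl,.034]; r=best(p,np.pi/2-.117)
    ctrl.goto(p+[0,0,.12],r); ctrl.grip(.5); print(ctrl.movel(p,r,feed=.1,max_force=12))
    ctrl.grip(0,40); print("gap",ctrl.get_finger_gap()*85)
    ctrl.movel(p+[0,0,.14]); 
    q=w(B,[dx,0,.03])[0]; rb=best(q,np.pi/2+B[2])
    ctrl.goto(q+[0,0,.14],rb); print("held",ctrl.get_finger_gap()*85)
    print(ctrl.movel(q,rb,feed=.1,max_force=8)); ctrl.grip(.5); ctrl.movel(q+[0,0,.14])
ctrl.goto([.40,-.1,.35],r)
t=ctrl.read_camera("top")[:,:,::-1]; cv2.imwrite("pics/top5.png",t)
cv2.imwrite("pics/t5.png",cv2.resize(t[120:310,60:480],(800,362))); print(ctrl.get_clock())
E
```

```text
[ 0.4312  0.3816 -0.1012] [[-0.3893 -0.6538]
 [-0.1015  0.0012]
 [ 0.4838  0.6248]] [[0.4354 0.391  0.004 ]]
False
gap 20.263754550837334
held 20.177151985354577
False
False
gap 20.522944013156874
held 20.31170804373057
False
86.6833
```

View pics/t5.png

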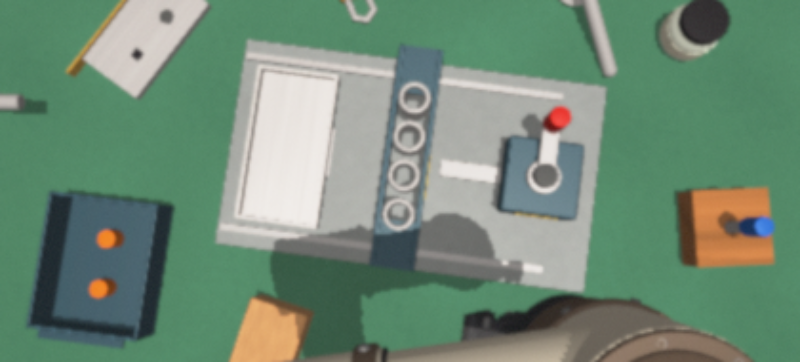

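Both plugs are in the upright bin, at (108,239) and (99,289). The tray is out and empty, and the drift handle at (762,227) is where it started. I'll compare the drift with its starting picture, then hand in.

```bash
python3 - <<'E'
from h import *
for n in("top0","top5"):
    m=cv2.inRange(cv2.cvtColor(cv2.imread(f"pics/{n}.png"),cv2.COLOR_BGR2HSV),(100,150,150),(125,255,255)); m[:,:430]=0;m[:200]=0;m[270:]=0
    y,x=np.nonzero(m); print(x.mean(),y.mean(),len(x))
if abs(x.mean()-460)<4 and abs(y.mean()-239)<4: print(ctrl.hand_in())
E
```

```text
460.23943661971833 238.54929577464787 71
460.64285714285717 238.42857142857142 70
the job is handed in; nothing more can be done
None
```

The job is handed in after about 87 s of the 210 s allowed: both plugs (bushings 0 and 1) are in the bin, the tray is wound fully out, the drift is back in its block, and the bystanders I could see in the last picture had not moved.

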